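Hang the oven thermometer on the locking hook, dial outward

TASK

Hang the oven thermometer by the sleeve on its back on the hook stand's upright prong, with its dial facing outward, away from the post. Press it down on the prong, firmly but gently (the hook must never feel more than 25 N), until the sleeve has pushed the stiff red collar flush into its cup, then let go and leave it hanging upright, dial outward. Do not push on the hook with the gripper itself, and leave the egg timer, the salt shaker and the pepper jar where they are.

Things in the scene. Friction and masses are not known exactly. Their poses are not given: they have to be found in the camera images.
- thermometer: Loose oven thermometer, about 0.14 kg: upright metal case 24 mm deep (x), 50 wide (y), 58 tall, white dial with red needle on the front, foot lip 3 mm high to 22 mm in front. Origin: middle of the case's underside; x points out of the BACK (dial looks along -x), z up. May start facing any way. Grip the flat sides (y = +-25 mm) from above, some 34 mm above the underside.
- eye (a point): Centre of the lower mouth of the steel hanging sleeve on the thermometer's back: 27.5 mm behind its origin (+x), 36 mm above its underside. The sleeve is an upright square tube, hole 12 x 12 mm, outside 18 x 18 mm, 16 mm tall. Axes as the thermometer's.
- dial (a point): Centre of the dial's face: 16 mm in front of the thermometer's origin (-x), 30 mm above the underside. Axes as the thermometer's.
- hook_stand: Fixed hook stand. Origin: underside centre of its round dark foot (120 mm across, 12 high); z up, -x outward. Post 12 mm thick, 160 high, at x = +20 mm. An arm clamped on it reaches to a dark cup (26 mm across, 20 high) with an upright steel prong, axis at x = -45 mm, y = 0. The arm's height differs up to 18 mm up or down from nominal and is not measured: feel for it.
- hook_nominal (a point): On the prong's axis at the NOMINAL height of the cup's rim, 136 mm above the worktop; the true rim is up to 18 mm higher or lower. Above the true rim: prong 10 mm thick up to 17 mm, tapering to a 4 mm tip at 28.5 mm. The sleeve's mouth rests on the rim once the collar is flush. Axes as the stand's.
- collar (a joint): Red collar, 17 mm across, round the prong, sliding down into the cup. 0 = up (top 12 mm above the rim), grows in m as pushed down, 0.012 = flush. Steady friction of about 10 N; stays where it is left. When it is flush the sleeve meets the rim and the force climbs steeply (the arm flexes 1 mm per 12 N); over 25 N on the hook is damage.
- egg_timer: Beige egg timer, 60 mm across, 48 mm high, loose bystander. Origin at the centre of its underside.
- pepper_jar: Glass pepper jar with a whitish cap, 47 mm across, 98 mm high, loose bystander. Origin at the centre of its underside.
- salt_shaker: Salt shaker with a white domed top, 44 mm across, 90 mm high, loose bystander. Origin at the centre of its underside.
Things that resemble listed ones, but are neither listed nor needed, are in the scene too. What is shaped like the thermometer but turquoise is not meant.

How it is judged:
By the outcome, as a careful person would: the job done as asked, in the order asked, and still so for the second after the job is handed in, with the robot touching nothing.
It also fails if it takes over 43 s, if anything falls off the work surface, if the arm or the gripper's body presses on something with over 40 N, if the wrist force passes 120 N, or if a joint passes its speed limit or range.

ROBOT

A 6-joint arm with a two-finger parallel gripper is mounted at the origin on a cart in front of the work surface, level with it; the furniture and walls round the work are solid. World frame = base frame: x ahead of the robot, y to its left, z up, the work surface at z = 0. Lengths are in m, angles in degrees, forces in N, time in s.
With the tool pointing down it reaches from about 0.35 to 0.875 m from the base axis. Payload 4.2 kg.
Tool frame: the origin (TCP) lies at the very end of the fingers, on their centre line; the grasp point (between the pads) lies 19 mm behind it; z points along the fingers, y is the line along which they close (so a half turn about z gives the same grasp; the last joint's range is limited). The gripper opens to 87 mm and grips with 3 to 60 N. Pads are 19 mm wide; open, the fingers measure 117 mm over their backs; the gripper's body (75 mm by 190 mm) begins 51 mm behind the grasp point.
Start: joints at [14.817, 22.042, 0.453, 0, -68.411, -14.817], TCP at [0.625, 0, 0.223] pointing down, gripper open.
Joint ranges: [-179.83, 179.83], [-69.29, 118.12], [-61.27, 80.66], [-181.25, 117.63], [-171.15, -9.14], [-177.46, 177.46]. Speed limits (degrees/s): [159.86, 159.86, 180, 180, 180, 180].

INTERFACE

Orientations are given as a 3x3 rotation matrix whose columns are the frame's x, y, z axes.
In Python, from station import monitor, cams, ticket gives the robot as it stands.
- The arm moves only by the tool drive_tool, never from a script. Its argument "moves" is a list of rows, each an object with "delta_pos": the shift along the tool's x, y, z in mm, a list of three; "turn": the turn about the tool's z in rad; "claw": the opening, from 0 (shut) to 1 (fully open). A call has 1 to 12 rows; each row shifts and turns the commanded pose from where the row before left it, along the tool's axes as they then stand; what a row does not reach is not made up. A row lasts 1/8 s, in which the tool goes at most 62.5 mm and 10.7 degrees, less where a joint would pass 70% of its speed; a pose out of reach is approached as far as the arm can. A call is refused whole if a number of a shift passes 62.5 or a number of a turn 0.188, either way. A call with a gripper value outside its range is refused whole. The fingers move at their own pace and stop on an object; the grip force is fixed at half the most. Time passes only in rows, so rows that do not move let the fingers close. It gives the time, the measured TCP pose, the force, the opening and the grip force at its end, in the units of the state.
- monitor.sense(): the state, without advancing time (a new reading comes with each control period).
- cams.capture(name): name is "scene" or "side" or "wrist"; returns a dict with "color" (400x640x3 uint8, red, green, blue), "range_z" (400x640 float32, m along the optical axis (not along the pixel's ray), 0 where there is no reading), "vertical_fov" (degrees; the focal length in pixels is half the picture's height over the tangent of half this angle, whatever the lens; pixels are square), "cx", "cy" (the principal point, pixels), "extrinsics" (4x4, takes a point from camera to world coordinates). Camera axes: x right, y down, z forward; pixel columns grow to the right and rows downward; lengths in m; the calibration is good to about 2 mm. A picture is of the moment at which its call begins.
- ticket.finish_job(): hands the job in; it is judged then, once.
The state is a dict: "time_s": time; "joints": joint angles; "joint_velocities": joint speeds; "effort": joint torques, N m; "tcp_pos": TCP position; "ee_rot": TCP orientation; "wrist_force": force on the tool from outside, world axes, zero at the start; "moment": the same for the moment, N m; "gripper_width": opening from 0.0 (shut) to 1.0 (fully open); "gripper_force": force on a finger pad.
Only numpy, scipy, OpenCV 4.12 (cv2) and the standard library are available. Lean on these libraries where they do the work, as an engineer would, in place of code of your own. Each camera call takes 0.05 s, during which the arm holds its last target. There are 200 camera calls.

## Working session

There is one attempt and no reset: what is moved stays moved. The work goes in short steps, Python scripts to look and compute and a tool call to move; the robot and the scene stay as the last step left them, time stands still between calls to the robot, and variables do not carry over. Pictures are saved under pics/ and viewed, at most 10 in all, crops included, and the job is handed in when it is done.

Besides the shell and the picture viewer there is one more tool, called after ">>>" as name([rows], argument=value, ...), one row to a line, values as JSON. drive_tool: Moves the arm, as the interface text tells. Its arguments: {"type":"object","properties":{"moves":{"type":"array","items":{"type":"object","properties":{"delta_pos":{"type":"array","items":{"type":"number"}},"turn":{"type":"number"},"claw":{"type":"number"}}}}},"required":["moves"]}

```bash
mkdir -p pics; cat > h.py <<'E'
import numpy as np, cv2
from station import monitor, cams, ticket
def cap(n):
    c=cams.capture(n); c['f']=200/np.tan(np.radians(c['vertical_fov'])/2); return c
def world(c):
    z=c['range_z']; v,u=np.mgrid[:400,:640]
    p=np.stack([(u-c['cx'])/c['f']*z,(v-c['cy'])/c['f']*z,z,np.ones_like(z)],-1)
    return (p@c['extrinsics'].T)[...,:3]
def save(c,n): cv2.imwrite('pics/'+n,c['color'][:,:,::-1])
E
python3 - <<'E'
from h import *
import pickle
a=cap('scene');b=cap('side')
im=np.vstack([a['color'],b['color']])[:,:,::-1]
cv2.imwrite('pics/a.png',cv2.resize(im,(480,600),interpolation=cv2.INTER_AREA))
save(a,'scene.png');save(b,'side.png')
pickle.dump((a,b),open('ab.pkl','wb'))
print(a['extrinsics'].round(3),b['extrinsics'].round(3)); s=monitor.sense();print(s['ee_rot'],s['time_s'],s['gripper_width'],s['wrist_force'])
E
```

```text
[[ 0.824 -0.29   0.486 -0.117]
 [-0.565 -0.383  0.731 -0.785]
 [-0.026 -0.877 -0.479  0.692]
 [ 0.     0.     0.     1.   ]] [[ 0.992 -0.078  0.101  0.392]
 [-0.127 -0.639  0.759 -0.612]
 [ 0.005 -0.765 -0.644  0.695]
 [ 0.     0.     0.     1.   ]]
[[-1.41219361e-04 -9.99998225e-01 -1.87905566e-03]
 [-9.99999986e-01  1.41385532e-04 -8.83005387e-05]
 [ 8.85660532e-05  1.87904316e-03 -9.99998231e-01]] 0.1 0.9955785610911335 [-0.25363594  0.71409157  0.43772002]
```

View pics/scene.png

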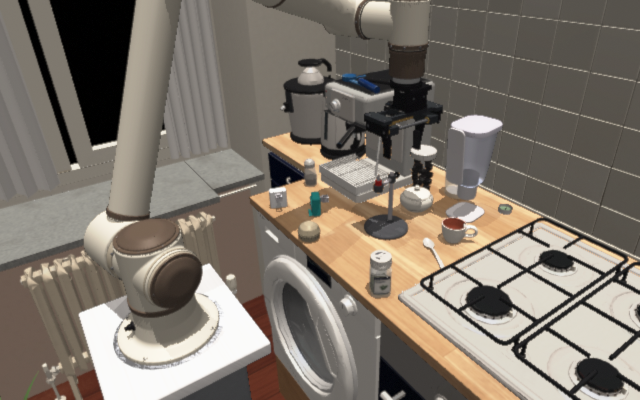

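View pics/side.png

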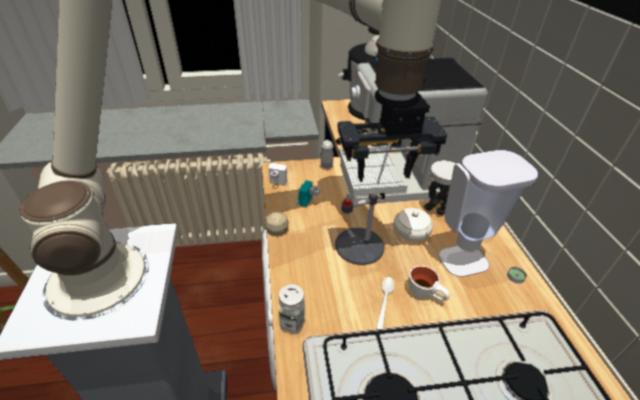

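The scene view shows the white thermometer at about (279,197), the turquoise decoy at (316,204), and the stand foot at (386,226) with the red collar at (379,185). In the side view the same things are at (277,174), (305,193), (360,246) and (347,206).

```bash
python3 - <<'E'
from h import *
import pickle
a,b=pickle.load(open('ab.pkl','rb'))
def crop(c,x,y,w,h,k): return cv2.resize(c['color'][y:y+h,x:x+w,::-1],(w*k,h*k),interpolation=cv2.INTER_CUBIC)
r1=np.hstack([crop(a,250,170,80,60,5),crop(b,250,150,80,60,5)])
r2=np.hstack([crop(a,350,140,80,60,5),crop(b,320,170,80,60,5)])
cv2.imwrite('pics/crop.png',np.vstack([r1,r2]))
for n,c,reg,col in (('a',a,(265,185,292,212),0),('b',b,(265,160,290,190),0)):
    P=world(c);x0,y0,x1,y1=reg
    Q=P[y0:y1,x0:x1].reshape(-1,3);C=c['color'][y0:y1,x0:x1].reshape(-1,3).astype(int)
    m=(Q[:,2]>.008)&(Q[:,2]<.09)&(Q[:,0]>.3)&(Q[:,0]<.8)
    print(n,m.sum(),Q[m].min(0),Q[m].max(0),np.median(Q[m],0))
    t=m&(Q[:,2]>.05); print(cv2.minAreaRect((Q[t][:,:2]*1000).astype(np.float32)),Q[t][:,2].max())
# stand foot and collar
for n,c in (('a',a),('b',b)):
    P=world(c); C=c['color'].astype(int)
    m=(C[...,0]>110)&(C[...,1]<60)&(C[...,2]<60)&(P[...,2]>.08)&(P[...,2]<.2)&(P[...,0]>.3)
    print('red',n,m.sum(),np.median(P[m],0),P[m].min(0),P[m].max(0))
    m=(abs(P[...,2]-.012)<.004)&(C.max(-1)<90)&(P[...,0]>.35)&(P[...,0]<.85)&(abs(P[...,1])<.3)
    k,l,s,ce=cv2.connectedComponentsWithStats(m.astype(np.uint8))
    i=1+np.argmax(s[1:,4]);q=P[l==i];print('foot',s[i],(q.max(0)+q.min(0))/2,np.ptp(q,0))
    m=(P[...,2]>.05)&(P[...,2]<.165)&(np.hypot(*(P[...,:2]-((q.max(0)+q.min(0))/2)[:2]).transpose(2,0,1))<.09)
    k,l,s,ce=cv2.connectedComponentsWithStats(m.astype(np.uint8))
    for z in np.arange(.03,.17,.01):
        mm=m&(abs(P[...,2]-z)<.005)
        if mm.sum(): print(round(z,3),mm.sum(),np.median(P[mm],0).round(4),P[mm].min(0).round(3),P[mm].max(0).round(3))
E
```

```text
a 298 [0.39584447 0.25955075 0.00814318] [0.44688779 0.31441966 0.05883605] [0.41517998 0.28645814 0.04207032]
((422.4398498535156, 292.82330322265625), (47.28353500366211, 50.52983856201172), 15.853734970092773) 0.058836051325300454
b 319 [0.39514005 0.26159182 0.00800479] [0.44659536 0.31248008 0.05893407] [0.42071201 0.28586946 0.04489435]
((416.88671875, 285.476806640625), (45.00653839111328, 47.48167419433594), 68.22923278808594) 0.05893407238638204
red a 3 [0.55705505 0.00129601 0.16108343] [ 0.55173774 -0.00154166  0.16063215] [0.55785835 0.00645558 0.16199203]
foot [365 215  37  17 240] [0.59838745 0.03815357 0.01201363] [0.11058329 0.06167207 0.00794578]
0.05 8 [0.6162 0.0217 0.0538] [0.614 0.019 0.051] [0.622 0.028 0.055]
0.06 13 [0.6157 0.0228 0.06  ] [0.613 0.019 0.056] [0.623 0.029 0.065]
0.07 15 [0.617  0.0219 0.0703] [0.613 0.019 0.066] [0.621 0.028 0.075]
0.08 12 [0.617  0.0223 0.0795] [0.613 0.018 0.077] [0.622 0.027 0.084]
0.09 13 [0.6151 0.0213 0.0907] [0.613 0.018 0.086] [0.621 0.027 0.094]
0.1 16 [0.6167 0.0237 0.0992] [0.613 0.02  0.095] [0.628 0.029 0.105]
0.11
[... 812 characters left out ...]
 0.0686] [0.611 0.02  0.065] [0.622 0.028 0.075]
0.08 18 [0.6156 0.023  0.0803] [0.611 0.021 0.075] [0.623 0.028 0.085]
0.09 16 [0.6169 0.0226 0.0903] [0.611 0.021 0.086] [0.622 0.026 0.095]
0.1 17 [0.6152 0.0232 0.1018] [0.612 0.019 0.095] [0.621 0.029 0.105]
0.11 19 [0.6152 0.0233 0.1101] [0.612 0.021 0.105] [0.623 0.029 0.115]
0.12 17 [0.6153 0.0229 0.1205] [0.612 0.021 0.115] [0.621 0.027 0.125]
0.13 22 [0.6129 0.0186 0.1329] [ 0.545 -0.005  0.125] [0.639 0.033 0.135]
0.14 152 [0.5942 0.0165 0.142 ] [ 0.543 -0.007  0.135] [0.648 0.038 0.145]
0.15 154 [0.5884 0.0157 0.1494] [ 0.543 -0.007  0.145] [0.645 0.04  0.155]
0.16 58 [0.5571 0.0057 0.1591] [ 0.547 -0.002  0.155] [0.622 0.032 0.165]
```

View pics/crop.png

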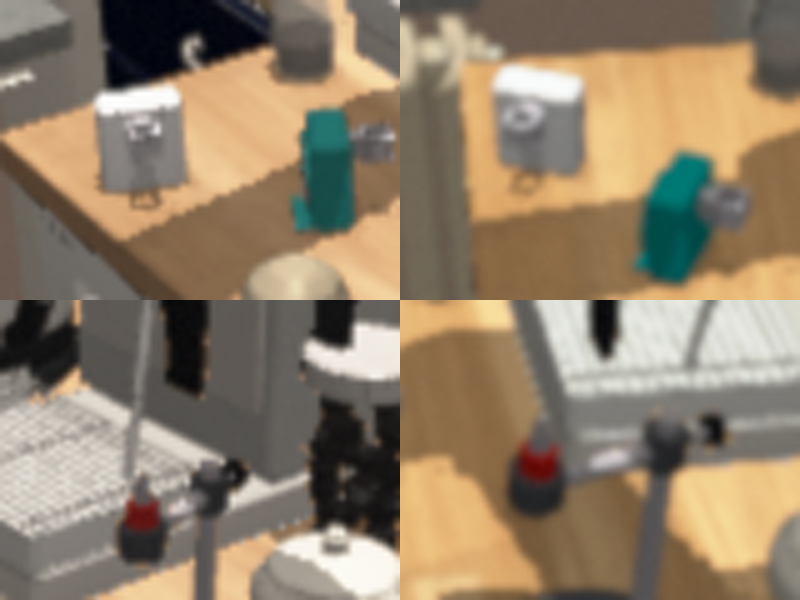

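The crop shows the white thermometer's back, with the sleeve facing the cameras at roughly -y. The turquoise decoy is right beside it. The collar and prong stand outward (left) of the post. I'll go above the thermometer next and look with the wrist camera.

```bash
python3 - <<'E'
from h import *
import pickle
a,b=pickle.load(open('ab.pkl','rb'))
for c in (a,b):
    P=world(c)
    m=((P[...,2]>.012)&(P[...,2]<.13)&(P[...,0]>.36)&(P[...,0]<.56)&(P[...,1]>-.35)&(P[...,1]<.5)).astype(np.uint8)
    k,l,s,ce=cv2.connectedComponentsWithStats(m)
    for i in range(1,k):
        if s[i,4]>60: q=P[l==i];print(s[i],q.min(0).round(3),q.max(0).round(3),c['color'][l==i].mean(0).round())
    t=(P[...,2]>.0555)&(P[...,2]<.062)&(abs(P[...,0]-.42)<.05)&(abs(P[...,1]-.29)<.05)
    q=(P[t][:,:2]*1000).astype(np.float32);print('top',t.sum(),cv2.minAreaRect(q),q.mean(0))
c=cap('wrist');s=monitor.sense();print(c['extrinsics'].round(4),s['tcp_pos'],c['f'],c['cx'],c['cy'])
E
```

```text
[304 162   6  22  77] [0.553 0.34  0.013] [0.56  0.367 0.081] [105.  96.  88.]
[269 187  18  19 284] [0.396 0.26  0.012] [0.447 0.314 0.059] [162. 157. 154.]
[310 192  19  21 267] [0.467 0.172 0.012] [0.525 0.221 0.058] [56. 95. 90.]
[298 221  23  19 338] [0.376 0.071 0.012] [0.433 0.123 0.047] [157. 142. 117.]
[369 250  23  45 920] [ 0.392 -0.199  0.012] [ 0.442 -0.148  0.099] [142. 135. 125.]
[420 265  67  49 686] [ 0.465 -0.35   0.012] [ 0.56  -0.222  0.048] [58. 55. 52.]
top 25 ((422.343017578125, 293.42657470703125), (16.394739151000977, 43.12812805175781), 65.10832214355469) [420.0038  293.97534]
[319 143   5  23  63] [0.551 0.343 0.014] [0.56  0.365 0.083] [109. 101.  89.]
[268 164  19  19 297] [0.395 0.262 0.012] [0.447 0.312 0.059] [165. 162. 158.]
[297 180  23  24 339] [0.466 0.174 0.012] [0.526 0.228 0.058] [40. 97. 92.]
[264 213  25  21 407] [0.375 0.073 0.012] [0.434 0.125 0.047] [159. 145. 116.]
[ 278  285   27   47 1083] [ 0.392 -0.198  0.012] [ 0.444 -0.148  0.099] [151. 147. 136.]
[ 322  331   65   69 1100] [ 0.465 -0.348  0.013] [ 0.56 -0.23  0.05] [60. 61. 60.]
top 37 ((420.92535400390625, 297.25390625), (19.78443717956543, 46.25827407836914), 65.75101470947266) [420.96194 297.00284]
[[-1.000e+00  7.000e-04 -1.100e-03  6.252e-01]
 [ 4.000e-04  9.558e-01  2.939e-01 -8.100e-02]
 [ 1.300e-03  2.939e-01 -9.558e-01  3.833e-01]
 [ 0.000e+00  0.000e+00  0.000e+00  1.000e+00]] [6.24560887e-01 2.38411379e-05 2.21734494e-01] 293.0108123995756 315.0091295357069 198.65502454837943
```

>>> drive_tool([
  {"delta_pos": [-37,25.5,0]},
  {"delta_pos": [-37,25.5,0]},
  {"delta_pos": [-37,25.5,0]},
  {"delta_pos": [-37,25.5,0]},
  {"delta_pos": [-37,25.5,0]},
  {"delta_pos": [-37,25.5,0]},
  {"delta_pos": [-37,25.5,0]},
  {"delta_pos": [-37,25.5,0]},
  {"turn": 0.145},
  {"turn": 0.145},
  {"turn": 0.145},
  {},
])

```text
invalid input
```

```bash
cat > w.py <<'E'
from h import *
import sys
c=cap('wrist'); save(c,sys.argv[1]); s=monitor.sense(); R=np.array(s['ee_rot'])
print(s['tcp_pos'],R[:,1],s['joints'],s['time_s'])
P=world(c); C=c['color'].astype(int)
t=(P[...,2]>.05)&(P[...,2]<.066)&(np.hypot(P[...,0]-.421,P[...,1]-.296)<.06)
k,l,st,_=cv2.connectedComponentsWithStats(t.astype(np.uint8)); 
q=(P[t][:,:2]*1000).astype(np.float32); print(t.sum(),cv2.minAreaRect(q),np.median(P[t][:,2]))
t2=t&(P[...,2]>.0555); q=(P[t2][:,:2]*1000).astype(np.float32); print('top',t2.sum(),cv2.minAreaRect(q),q.mean(0))
t3=t&(P[...,2]<.0548); q=(P[t3][:,:2]*1000).astype(np.float32); print('sleeve',t3.sum(),cv2.minAreaRect(q),q.mean(0))
E
python3 w.py w1.png
```

```text
[6.24657838e-01 6.99919183e-06 2.21915501e-01] [-9.99999202e-01  8.18364299e-05  1.26057754e-03] [ 1.48166323e+01  2.20716342e+01  4.10995509e-01 -1.31212461e-02
 -6.84108450e+01 -1.48164816e+01] 0.2
0 ((0.0, 0.0), (0.0, 0.0), 0.0) nan
top 0 ((0.0, 0.0), (0.0, 0.0), 0.0) [nan nan]
sleeve 0 ((0.0, 0.0), (0.0, 0.0), 0.0) [nan nan]
  return _methods._mean(a, axis=axis, dtype=dtype,
  ret = ret.dtype.type(ret / rcount)
w.py:9: RuntimeWarning: Mean of empty slice.
  t2=t&(P[...,2]>.0555); q=(P[t2][:,:2]*1000).astype(np.float32); print('top',t2.sum(),cv2.minAreaRect(q),q.mean(0))
  ret = um.true_divide(
w.py:10: RuntimeWarning: Mean of empty slice.
  t3=t&(P[...,2]<.0548); q=(P[t3][:,:2]*1000).astype(np.float32); print('sleeve',t3.sum(),cv2.minAreaRect(q),q.mean(0))
```

View pics/w1.png

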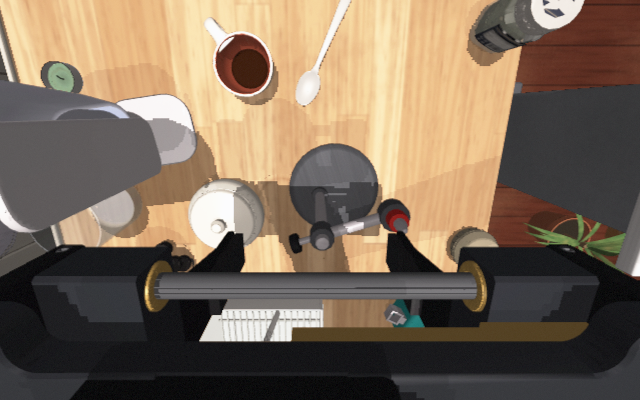

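The move was refused because each row needs all three fields. This picture shows the stand from above: foot at (334,184), post top at (322,237) and prong in the red collar at (396,216). I'll resend the rows with every field and measure the stand from this view later.

>>> drive_tool([
  {"delta_pos": [-37,25.5,0],"turn": 0,"claw": 1},
  {"delta_pos": [-37,25.5,0],"turn": 0,"claw": 1},
  {"delta_pos": [-37,25.5,0],"turn": 0,"claw": 1},
  {"delta_pos": [-37,25.5,0],"turn": 0,"claw": 1},
  {"delta_pos": [-37,25.5,0],"turn": 0,"claw": 1},
  {"delta_pos": [-37,25.5,0],"turn": 0,"claw": 1},
  {"delta_pos": [-37,25.5,0],"turn": 0,"claw": 1},
  {"delta_pos": [-37,25.5,0],"turn": 0,"claw": 1},
  {"delta_pos": [0,0,0],"turn": 0.145,"claw": 1},
  {"delta_pos": [0,0,0],"turn": 0.145,"claw": 1},
  {"delta_pos": [0,0,0],"turn": 0.145,"claw": 1},
  {"delta_pos": [0,0,0],"turn": 0,"claw": 1},
])

```text
time_s: 1.7
tcp_pos: [0.4208, 0.296, 0.2224]
ee_rot: [[-0.42, -0.908, -0.0], [-0.908, 0.42, -0.0], [0.0, 0.0, -1.0]]
wrist_force: [0.7, 0.0, -0.1]
gripper_width: 0.999
gripper_force: 0.0
```

```bash
python3 w.py w2.png
```

```text
[0.42088708 0.29597283 0.22241894] [-9.07926171e-01  4.19130109e-01  1.37487622e-04] [ 5.32060646e+01  1.12768162e+01 -1.48433677e+01 -5.29849904e-03
 -6.38953030e+01 -7.79834116e+01] 1.75
1067 ((418.46392822265625, 289.261962890625), (51.232757568359375, 48.99336624145508), 65.80753326416016) 0.056604998778814086
top 717 ((422.49072265625, 299.32952880859375), (21.702003479003906, 47.52655792236328), 66.30717468261719) [422.35406 298.9219 ]
sleeve 319 ((418.46392822265625, 289.261962890625), (51.232757568359375, 48.99336624145508), 65.80753326416016) [416.73642 285.51886]
```

View pics/w2.png

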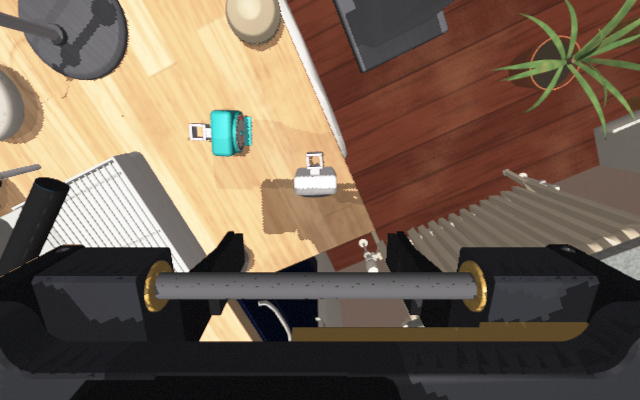

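The wrist view shows the thermometer's top at about (315,180), with the sleeve at (315,160) on the camera side. Before descending I'll check that the gripper body has room, and measure the stand from the first wrist picture.

```bash
python3 - <<'E'
from h import *
import pickle
a,b=pickle.load(open('ab.pkl','rb'))
d=np.array([-.908,.42]);e=np.array([.42,.908])
for c in (a,b,cap('wrist')):
    P=world(c);r=P[...,:2]-[.4224,.2991]
    m=(abs(r@d)<.12)&(abs(r@e)<.07)&(P[...,2]>.065)&(P[...,2]<.2)&(c['range_z']>0)
    print(m.sum(),P[m].min(0) if m.any() else '',P[m].max(0) if m.any() else '')
    # post knob / stand
    m=(np.hypot(P[...,0]-.619,P[...,1]-.025)<.1)&(P[...,2]>.1)&(P[...,2]<.185)
    C=c['color'].astype(int);red=m&(C[...,0]>90)&(C[...,1]<70)&(C[...,2]<70)
    print('red',red.sum(),P[red].mean(0),np.percentile(P[red][:,2],[5,50,95]))
E
```

```text
0  
red 27 [0.55418158 0.00117338 0.15852599] [0.15444667 0.15849964 0.16193934]
0  
red 36 [0.55480968 0.00256953 0.16098974] [0.15633699 0.16148263 0.16504227]
0  <stdin>:12: RuntimeWarning: Mean of empty slice.
  ret = um.true_divide(
Traceback (most recent call last):
IndexError: index -1 is out of bounds for axis 0 with size 0
```

>>> drive_tool([
  {"delta_pos": [-3.6,-0.1,0],"turn": -0.019,"claw": 1},
  {"delta_pos": [0,0,25],"turn": 0,"claw": 1},
  {"delta_pos": [0,0,25],"turn": 0,"claw": 1},
  {"delta_pos": [0,0,25],"turn": 0,"claw": 1},
  {"delta_pos": [0,0,25],"turn": 0,"claw": 1},
  {"delta_pos": [0,0,15],"turn": 0,"claw": 1},
  {"delta_pos": [0,0,0],"turn": 0,"claw": 1},
])

```text
time_s: 2.68
tcp_pos: [0.4224, 0.2989, 0.1067]
ee_rot: [[-0.404, -0.915, -0.001], [-0.915, 0.404, -0.002], [0.002, 0.0, -1.0]]
wrist_force: [0.5, 0.7, 0.6]
gripper_width: 1.002
gripper_force: 0.0
```

The space is clear, so I'll descend and grip.

>>> drive_tool([
  {"delta_pos": [0,0,25],"turn": 0,"claw": 1},
  {"delta_pos": [0,0,25],"turn": 0,"claw": 1},
  {"delta_pos": [0,0,20],"turn": 0,"claw": 1},
  {"delta_pos": [0,0,15],"turn": 0,"claw": 1},
  {"delta_pos": [0,0,5],"turn": 0,"claw": 1},
  {"delta_pos": [0,0,0],"turn": 0,"claw": 0.65},
  {"delta_pos": [0,0,0],"turn": 0,"claw": 0.5},
  {"delta_pos": [0,0,0],"turn": 0,"claw": 0.4},
  {"delta_pos": [0,0,0],"turn": 0,"claw": 0.4},
  {"delta_pos": [0,0,0],"turn": 0,"claw": 0.4},
  {"delta_pos": [0,0,0],"turn": 0,"claw": 0.4},
])

```text
time_s: 4.05
tcp_pos: [0.4227, 0.2994, 0.0178]
ee_rot: [[-0.404, -0.915, 0.0], [-0.915, 0.404, 0.0], [-0.0, -0.0, -1.0]]
wrist_force: [-0.4, -0.1, 2.2]
gripper_width: 0.572
gripper_force: 29.9
```

>>> drive_tool([
  {"delta_pos": [0,0,-10],"turn": 0,"claw": 0.4},
  {"delta_pos": [0,0,-25],"turn": 0,"claw": 0.4},
  {"delta_pos": [0,0,-30],"turn": 0,"claw": 0.4},
  {"delta_pos": [0,0,-30],"turn": 0,"claw": 0.4},
  {"delta_pos": [0,0,-30],"turn": -0.142,"claw": 0.4},
  {"delta_pos": [0,0,-30],"turn": -0.142,"claw": 0.4},
  {"delta_pos": [0,0,-30],"turn": -0.142,"claw": 0.4},
  {"delta_pos": [0,0,-20],"turn": -0.142,"claw": 0.4},
  {"delta_pos": [0,0,-5],"turn": -0.142,"claw": 0.4},
  {"delta_pos": [0,0,0],"turn": -0.142,"claw": 0.4},
  {"delta_pos": [0,0,0],"turn": -0.142,"claw": 0.4},
  {"delta_pos": [0,0,0],"turn": -0.142,"claw": 0.4},
])

```text
time_s: 5.55
tcp_pos: [0.4222, 0.2989, 0.2278]
ee_rot: [[0.663, -0.749, -0.0], [-0.749, -0.663, -0.0], [-0.0, 0.0, -1.0]]
wrist_force: [-0.8, -0.3, -0.6]
gripper_width: 0.573
gripper_force: 29.9
```

>>> drive_tool([
  {"delta_pos": [0,0,0],"turn": -0.142,"claw": 0.4},
  {"delta_pos": [0,0,0],"turn": -0.142,"claw": 0.4},
  {"delta_pos": [0,0,0],"turn": -0.142,"claw": 0.4},
  {"delta_pos": [0,0,0],"turn": -0.142,"claw": 0.4},
  {"delta_pos": [0,0,0],"turn": -0.142,"claw": 0.4},
  {"delta_pos": [0,0,0],"turn": -0.142,"claw": 0.4},
  {"delta_pos": [0,0,0],"turn": -0.142,"claw": 0.4},
  {"delta_pos": [0,0,0],"turn": -0.142,"claw": 0.4},
  {"delta_pos": [0,0,0],"turn": 0,"claw": 0.4},
])

```text
time_s: 6.68
tcp_pos: [0.4223, 0.299, 0.2277]
ee_rot: [[0.96, 0.28, -0.0], [0.28, -0.96, -0.0], [-0.0, -0.0, -1.0]]
wrist_force: [-0.5, 0.4, -0.9]
gripper_width: 0.573
gripper_force: 29.9
```

>>> drive_tool([
  {"delta_pos": [2,40,0],"turn": 0,"claw": 0.4},
  {"delta_pos": [2,40,0],"turn": 0,"claw": 0.4},
  {"delta_pos": [2,40,0],"turn": 0,"claw": 0.4},
  {"delta_pos": [2,40,0],"turn": 0,"claw": 0.4},
  {"delta_pos": [2,40,0],"turn": 0,"claw": 0.4},
  {"delta_pos": [2,40,0],"turn": 0,"claw": 0.4},
  {"delta_pos": [2,40,0],"turn": 0,"claw": 0.4},
  {"delta_pos": [2,38,0],"turn": 0,"claw": 0.4},
  {"delta_pos": [0,0,0],"turn": 0,"claw": 0.4},
  {"delta_pos": [0,0,0],"turn": 0,"claw": 0.4},
])

```text
time_s: 7.92
tcp_pos: [0.5271, -0.0014, 0.2275]
ee_rot: [[0.96, 0.28, -0.0], [0.28, -0.96, 0.0], [-0.0, -0.0, -1.0]]
wrist_force: [-0.2, -0.3, -0.5]
gripper_width: 0.576
gripper_force: 29.9
```

```bash
python3 - <<'E'
from h import *
import pickle
c=cap('wrist');a=cap('scene');b=cap('side');s=monitor.sense();pickle.dump((c,a,b,s),open('hov.pkl','wb'))
print(s['tcp_pos'],s['wrist_force'])
im=c['color'][:,:,::-1]
cv2.imwrite('pics/w3.png',np.vstack([cv2.resize(im[100:300,195:435],(720,600))]))
E
```

```text
[ 0.52716965 -0.00059184  0.22767868] [ 0.16814583  1.01508129 -1.16335312]
```

View pics/w3.png

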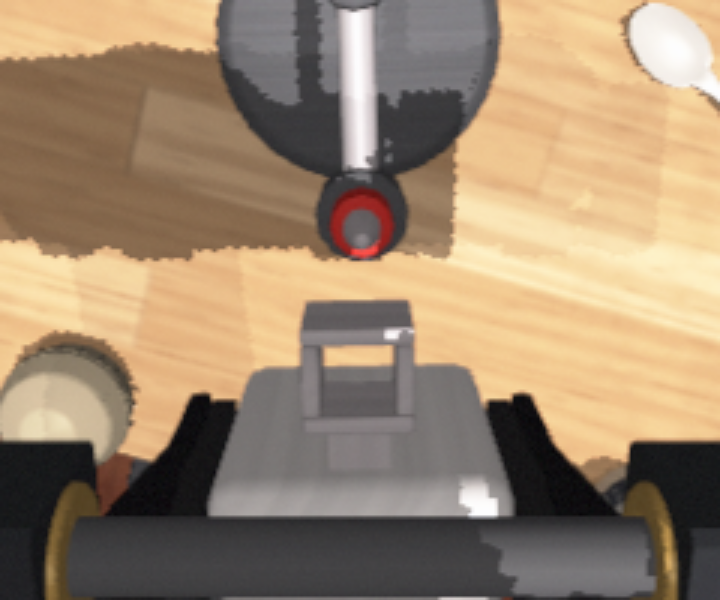

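The crop shows the sleeve opening at about (357,380), the prong tip at (360,230) inside the red collar, and the arm straight up at x≈358. The yaw looks aligned. Next I'll measure the sleeve-to-prong offset.

```bash
python3 - <<'E'
from h import *
import pickle
c,a,b,s=pickle.load(open('hov.pkl','rb'))
R=np.array(s['ee_rot']);t=np.array(s['tcp_pos'])
P=world(c);C=c['color'].astype(int)
def T(p): return (p-t)@R*1000   # tool mm
Q=T(P)
v,u=np.mgrid[:400,:640]
sl=(Q[...,2]>-38)&(Q[...,2]<-30)&(Q[...,0]>16.5)&(Q[...,0]<45)&(abs(Q[...,1])<20)
q=Q[sl].astype(np.float32);print('sleeve top',sl.sum(),np.median(q[:,2]),cv2.minAreaRect(q[:,:2].copy()))
red=(C[...,0]>90)&(C[...,1]<70)&(C[...,2]<70)&(P[...,2]>.12)&(P[...,2]<.19)
print('red',red.sum(),np.percentile(P[red][:,2],[5,25,50,75,95]))
cy=np.array(cv2.minEnclosingCircle(np.argwhere(red)[:,::-1].astype(np.float32))[0]);print('redcircle px',cy,cv2.minEnclosingCircle(np.argwhere(red)[:,::-1].astype(np.float32))[1])
reg=np.zeros_like(red);yy,xx=np.argwhere(red).min(0),np.argwhere(red).max(0);reg[yy[0]:xx[0],yy[1]:xx[1]]=1
tip=reg&~red&(abs(C[...,0]-C[...,1])<25)
hi=tip&(P[...,2]>.166);print('prong',hi.sum(),P[hi].max(0),np.percentile(P[hi][:,2],[50,90,98]))
top=hi&(P[...,2]>np.percentile(P[hi][:,2],98)-.002);print('tip px',u[top].mean(),v[top].mean(),'tool',Q[top].mean(0),'world',P[top].mean(0))
ct=red&(P[...,2]>np.percentile(P[red][:,2],60)); print('collar top tool',(Q[ct].max(0)+Q[ct].min(0))/2)
pk=(P[...,2]>.148)&(P[...,2]<.18)&(np.hypot(P[...,0]-.619,P[...,1]-.025)<.02)
q=Q[pk].astype(np.float32);print('post',pk.sum(),cv2.minAreaRect(q[:,:2].copy()) if len(q) else '')
foot=(abs(P[...,2]-.012)<.005)&(C.max(-1)<110)&(abs(Q[...,1])<70)&(Q[...,0]>30)
q=Q[foot];print('foot',foot.sum(),q.min(0),q.max(0))
arm=(P[...,2]>.12)&(P[...,2]<.17)&(Q[...,0]>48)&(Q[...,0]<80)&(abs(Q[...,1])<12)
for x in range(48,96,8):
    m=(P[...,2]>.12)&(P[...,2]<.17)&(abs(Q[...,0]-x)<4)&(abs(Q[...,1])<14)
    if m.any(): print(x,m.sum(),Q[m][:,1].min(),Q[m][:,1].max(),Q[m][:,1].mean(),np.median(P[m][:,2]))
E
```

```text
sleeve top 962 -33.16071 ((26.920143127441406, 0.5244960784912109), (17.95911979675293, 20.706119537353516), 89.14241027832031)
red 233 [0.15238569 0.16253548 0.16332576 0.16400318 0.16486772]
redcircle px [315.5 174. ] 11.543496131896973
prong 115 [0.60543319 0.02129159 0.38917559] [0.17490147 0.17984399 0.18099655]
tip px 315.7307692307692 179.07692307692307 tool [33.70607398  1.45345422 39.73325867] world [0.55992131 0.00752631 0.18794999]
collar top tool [31.34537005  1.30191354 59.61586633]
post 667 ((93.71342468261719, -2.159578323364258), (27.338153839111328, 21.35036277770996), 32.66364669799805)
foot 2349 [ 30.00616919 -57.8369008  214.0572901 ] [133.28722371  57.57869359 220.69067084]
48 117 -4.055447786740663 5.994647950164061 0.963040784815866 0.1462163303604757
56 120 -4.047493625616699 5.107184906298511 0.5585704397371766 0.14585569144165816
64 120 -3.956247181052319 5.103319923392087 0.6285371152798543 0.14622210172607447
72 127 -4.713074587481059 5.091625944608635 0.3323696118532269 0.14615207454230675
80 130 -4.614972268355132 5.098050700360075 0.014705150451839935 0.14599281490116528
88 209 -9.704695674732003 8.721266919547666 -0.4893953117696385 0.15162477493653775
```

>>> drive_tool([
  {"delta_pos": [0,0,0],"turn": -0.03,"claw": 0.4},
  {"delta_pos": [4.3,1.7,0],"turn": 0,"claw": 0.4},
  {"delta_pos": [0,0,15],"turn": 0,"claw": 0.4},
  {"delta_pos": [0,0,15],"turn": 0,"claw": 0.4},
  {"delta_pos": [0,0,15],"turn": 0,"claw": 0.4},
  {"delta_pos": [0,0,8],"turn": 0,"claw": 0.4},
  {"delta_pos": [0,0,0],"turn": 0,"claw": 0.4},
  {"delta_pos": [0,0,0],"turn": 0,"claw": 0.4},
])

```text
time_s: 9.07
tcp_pos: [0.5325, -0.0016, 0.175]
ee_rot: [[0.951, 0.31, 0.001], [0.31, -0.951, 0.0], [0.001, 0.0, -1.0]]
wrist_force: [0.5, 0.1, -1.5]
gripper_width: 0.576
gripper_force: 29.9
```

```bash
cat > near.py <<'E'
from h import *
import sys
c=cap('wrist');b=cap('side');a=cap('scene');s=monitor.sense()
R=np.array(s['ee_rot']);t=np.array(s['tcp_pos']);print(t,R[:,0],s['wrist_force'])
P=world(c);Q=(P-t)@R*1000
sl=(Q[...,2]>-36)&(Q[...,2]<-31)&(Q[...,0]>16.5)&(Q[...,0]<45)&(abs(Q[...,1])<20)
q=Q[sl].astype(np.float32);print('sleeve',sl.sum(),np.median(q[:,2]),cv2.minAreaRect(q[:,:2].copy()),np.percentile(q[:,:2],[2,98],axis=0))
hi=(Q[...,2]<18)&(Q[...,2]>-12)  # unused guard
for z0,z1 in ((.17,.176),(.176,.183)):
    pr=(P[...,2]>z0)&(P[...,2]<z1)&(abs(Q[...,0]-27)<9)&(abs(Q[...,1])<9)
    if pr.any(): print('prong',z0,pr.sum(),Q[pr].min(0),Q[pr].max(0),np.median(Q[pr],0))
for x in range(44,92,8):
    m=(P[...,2]>.13)&(P[...,2]<.16)&(abs(Q[...,0]-x)<4)&(abs(Q[...,1])<14)
    if m.any(): print(x,m.sum(),((Q[m].min(0)+Q[m].max(0))/2)[1],Q[m][:,1].mean())
k=lambda c,x,y,w,h,W,H:cv2.resize(c['color'][y:y+h,x:x+w,::-1],(W,H),interpolation=cv2.INTER_CUBIC)
im=np.hstack([k(c,265,130,100,150,400,600),np.vstack([k(a,345,150,80,60,400,300),k(b,315,165,80,60,400,300)])])
cv2.imwrite('pics/'+sys.argv[1],im)
E
python3 near.py n1.png
```

```text
[ 0.53237617 -0.00162026  0.17514536] [0.95071783 0.31005462 0.00132071] [-0.47372146  0.45443045 -1.95000121]
sleeve 937 -33.236996 ((27.01681137084961, -0.1641988754272461), (17.890552520751953, 21.167821884155273), 89.03006744384766) [[16.83588593 -8.77373589]
 [37.23879257  8.62548889]]
prong 0.17 14 [30.2336623  -2.76899064  3.10259098] [31.64596405  1.97638919  5.14169437] [30.71220236 -0.68751985  4.31434788]
44 178 -0.47194695821072985 -0.43924722105223546
52 183 -0.46840549819392896 -0.4779742178733893
60 187 -0.44822147076618846 -0.4605712490225074
68 194 -0.4378312277677452 -0.4058873117364456
76 196 -0.12209544139014694 -0.3928746430517064
84 339 -0.3415438081218545 -0.294842065054963
```

View pics/n1.png

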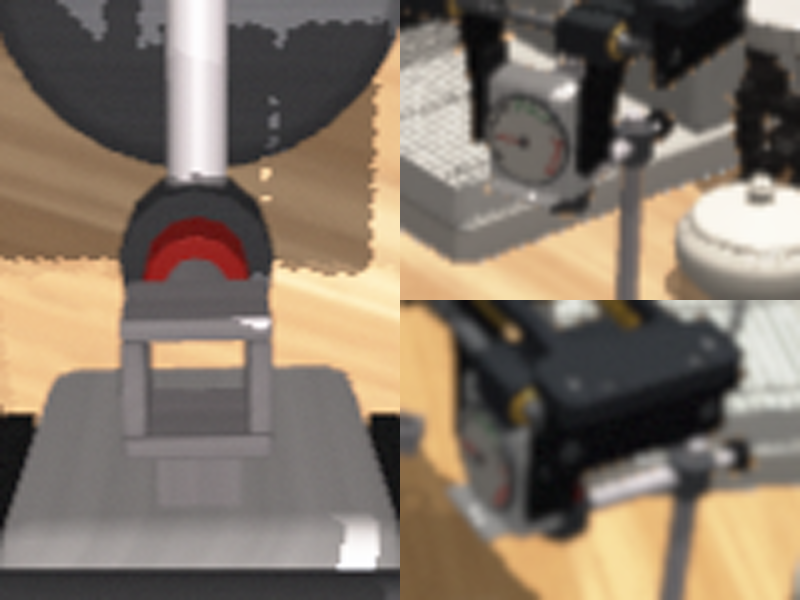

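The sleeve is centred on the arm axis, with the prong still ahead (upward in the image), and the yaw is aligned. The scene view at top right shows the dial facing outward. I'll refine x from the collar's top ring in the hover capture.

```bash
python3 - <<'E'
from h import *
import pickle
c,a,b,s=pickle.load(open('hov.pkl','rb'))
R=np.array(s['ee_rot']);t=np.array(s['tcp_pos']);th=-.03
R=R@cv2.Rodrigues(np.array([0,0,th]))[0]
t2=np.array([.53237617,-.00162026,.17514536])
v,u=np.mgrid[:400,:640];E=c['extrinsics']
d=np.stack([(u-c['cx'])/c['f'],(v-c['cy'])/c['f'],np.ones(u.shape)],-1)@E[:3,:3].T
def plane(z): return (E[:3,3]+d*((z-E[2,3])/d[...,2])[...,None]-t2)@R*1000
P=world(c);C=c['color'].astype(int)
red=(C[...,0]>90)&(C[...,1]<70)&(C[...,2]<70)&(P[...,2]>.12)&(P[...,2]<.19)
rt=red&(P[...,2]>.1615)&(P[...,2]<.167)
for z in (.1615,.1635):
    q=plane(z)[rt];print('ringtop',z,q.min(0),q.max(0))
L=plane(.18)
r=c['color']
reg=(abs(u-315)<9)&(abs(v-175)<12)
# print gray prong pixels columns x profile along image column 315
for vv in range(160,192): print(vv,r[vv,315],round(float(P[vv,315,2]),4),plane(.1635)[vv,315,0].round(1),plane(.18)[vv,315,0].round(1))
sl=(((P-t)@s['ee_rot'])*1000)[:,315]
for vv in range(198,246,1): print(vv,r[vv,315],sl[vv].round(1))
E
```

```text
ringtop 0.1615 [18.09774496 -8.69189879 13.6476976 ] [35.07670135  7.23649788 13.65086961]
ringtop 0.1635 [18.61157711 -8.60773248 11.64777416] [35.44138306  7.18074232 11.65091831]
160 [73 73 76] 0.1513 38.6 41.3
161 [60 60 61] 0.1518 37.8 40.6
162 [84 39 40] 0.1521 37.0 39.9
163 [102  25  24] 0.1568 36.2 39.2
164 [101  20  19] 0.1617 35.4 38.5
165 [147  40  37] 0.1638 34.7 37.7
166 [154  39  35] 0.1627 33.9 37.0
167 [154  38  35] 0.164 33.1 36.3
168 [155  39  36] 0.1631 32.3 35.5
169 [130  60  59] 0.163 31.5 34.8
170 [103  90  92] 0.1669 30.7 34.1
171 [98 93 95] 0.1693 29.9 33.3
172 [98 93 94] 0.1724 29.1 32.6
173 [101  96  98] 0.1736 28.3 31.8
174 [102  96  99] 0.3892 27.5 31.1
175 [103  98 100] 0.176 26.7 30.4
176 [105  99 101] 0.1785 25.9 29.6
177 [107 102 103] 0.1798 25.1 28.9
178 [135 128 129] 0.1797 24.3 28.1
179 [144 136 139] 0.1802 23.5 27.4
180 [138 131 133] 0.1798 22.7 26.6
181 [133 126 128] 0.1795 21.9 25.9
182 [122 116 117] 0.1798 21.1 25.1
183 [223  85  81] 0.1636 20.2 24.4
184 [250  79  72] 0.1637 19.4 23.6
185 [205  59  55] 0.1637 18.6 22.9
186 [110  81  83] 0.1509 1
[... 1245 characters left out ...]
 5.7]
227 [109 104 104] [ 21.7   0.9 -18.4]
228 [100  96  97] [ 22.1   0.9 -20.6]
229 [97 92 94] [ 21.8   0.9 -21.3]
230 [98 95 95] [ 21.5   0.9 -22. ]
231 [100  95  97] [ 22.3   0.9 -25.1]
232 [96 93 94] [ 22.2   0.9 -26. ]
233 [94 89 89] [ 21.9   0.9 -26.8]
234 [94 89 91] [ 21.6   0.9 -27.2]
235 [95 91 93] [ 22.    0.9 -29.3]
236 [97 92 94] [ 21.3   0.9 -28.9]
237 [94 91 92] [ 21.4   0.9 -30.3]
238 [94 90 92] [ 21.7   0.9 -32.1]
239 [120 115 115] [ 21.5   0.9 -32.8]
240 [135 129 129] [ 21.5   0.9 -33.9]
241 [138 130 132] [ 21.    0.9 -33.9]
242 [133 127 129] [ 20.2   0.9 -33.4]
243 [133 125 128] [ 19.7   0.9 -33.5]
244 [124 117 119] [ 19.4   0.9 -34. ]
245 [129 122 124] [ 18.2   0.9 -32.5]
```

>>> drive_tool([
  {"delta_pos": [-1.1,-0.5,0],"turn": 0,"claw": 0.4},
  {"delta_pos": [0,0,5],"turn": 0,"claw": 0.4},
  {"delta_pos": [0,0,5],"turn": 0,"claw": 0.4},
  {"delta_pos": [0,0,3],"turn": 0,"claw": 0.4},
  {"delta_pos": [0,0,0],"turn": 0,"claw": 0.4},
])

```text
time_s: 9.85
tcp_pos: [0.5306, -0.0016, 0.1611]
ee_rot: [[0.951, 0.31, -0.001], [0.31, -0.951, -0.0], [-0.001, -0.0, -1.0]]
wrist_force: [0.2, -0.1, -2.0]
gripper_width: 0.574
gripper_force: 29.9
```

>>> drive_tool([
  {"delta_pos": [0,0,3],"turn": 0,"claw": 0.4},
  {"delta_pos": [0,0,3],"turn": 0,"claw": 0.4},
  {"delta_pos": [0,0,0],"turn": 0,"claw": 0.4},
])

```text
time_s: 10.22
tcp_pos: [0.5306, -0.0016, 0.1552]
ee_rot: [[0.951, 0.31, -0.001], [0.31, -0.951, -0.0], [-0.001, -0.0, -1.0]]
wrist_force: [-0.9, 0.3, -1.2]
gripper_width: 0.571
gripper_force: 29.9
```

```bash
python3 near.py n2.png
```

```text
[ 0.53088674 -0.00155248  0.1556007 ] [9.50721249e-01 3.10046916e-01 1.25156073e-04] [ 0.19426756 -0.96088408 -1.37741439]
sleeve 915 -32.964382 ((26.870582580566406, -0.25867652893066406), (17.898542404174805, 20.704267501831055), 88.87655639648438) [[16.97107956 -8.88460873]
 [36.98755066  8.56913399]]
prong 0.17 83 [ 21.25778456  -6.18680329 -20.37746336] [ 29.16147147   5.91381091 -15.86871266] [ 22.04114426  -0.41757927 -18.98296791]
prong 0.176 223 [ 21.20164303  -6.303999   -27.34217802] [ 30.65878104   5.79413737 -20.41308486] [ 22.00403497   0.10441691 -23.95108528]
44 251 0.11005560685505156 0.1869040297133989
52 224 0.10936311214692873 0.19370754229663154
60 235 0.11021205115125543 0.14738592263515873
68 246 0.09962007651661908 0.07279117674562652
76 251 0.11821269203471463 0.1401786713550764
84 375 0.11157129956813261 0.10573388388349367
```

View pics/n2.png

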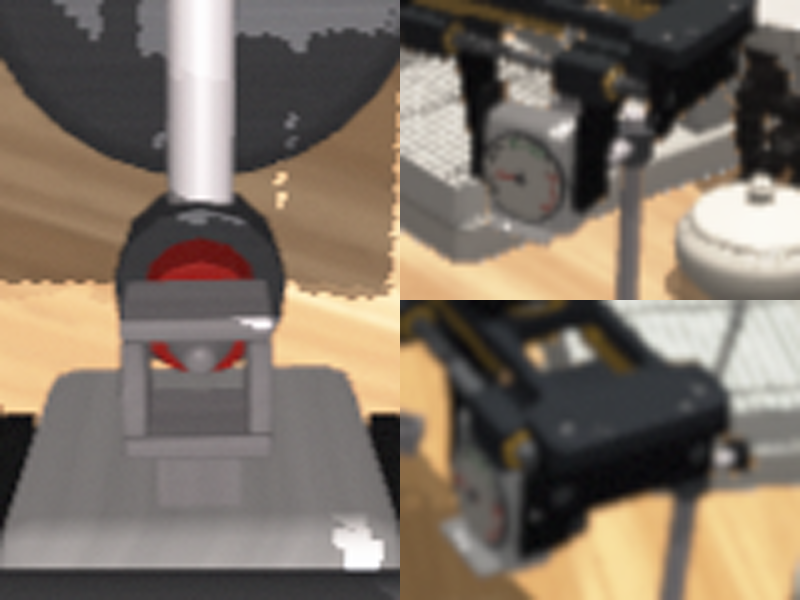

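The prong tip is visible inside the sleeve's hole at about (201,358), laterally centred, so I'll continue down gently.

>>> drive_tool([
  {"delta_pos": [0,0,2],"turn": 0,"claw": 0.4},
  {"delta_pos": [0,0,2],"turn": 0,"claw": 0.4},
  {"delta_pos": [0,0,2],"turn": 0,"claw": 0.4},
  {"delta_pos": [0,0,0],"turn": 0,"claw": 0.4},
])

```text
time_s: 10.88
tcp_pos: [0.5307, -0.0016, 0.1493]
ee_rot: [[0.951, 0.31, -0.001], [0.31, -0.951, -0.0], [-0.001, -0.0, -1.0]]
wrist_force: [0.8, -0.0, -1.5]
gripper_width: 0.569
gripper_force: 29.9
```

>>> drive_tool([
  {"delta_pos": [0,0,1],"turn": 0,"claw": 0.4},
  {"delta_pos": [0,0,1],"turn": 0,"claw": 0.4},
  {"delta_pos": [0,0,0],"turn": 0,"claw": 0.4},
])

```text
time_s: 11.25
tcp_pos: [0.5308, -0.0016, 0.1474]
ee_rot: [[0.951, 0.31, -0.0], [0.31, -0.951, -0.0], [-0.0, -0.0, -1.0]]
wrist_force: [0.8, 0.1, -1.3]
gripper_width: 0.57
gripper_force: 29.9
```

>>> drive_tool([
  {"delta_pos": [0,0,1],"turn": 0,"claw": 0.4},
  {"delta_pos": [0,0,1],"turn": 0,"claw": 0.4},
  {"delta_pos": [0,0,0],"turn": 0,"claw": 0.4},
])

```text
time_s: 11.62
tcp_pos: [0.5309, -0.0016, 0.1459]
ee_rot: [[0.951, 0.31, 0.0], [0.31, -0.951, -0.0], [0.0, 0.0, -1.0]]
wrist_force: [0.1, 0.3, 1.3]
gripper_width: 0.573
gripper_force: 29.9
```

>>> drive_tool([
  {"delta_pos": [0,0,1],"turn": 0,"claw": 0.4},
  {"delta_pos": [0,0,1],"turn": 0,"claw": 0.4},
  {"delta_pos": [0,0,0],"turn": 0,"claw": 0.4},
])

```text
time_s: 12.0
tcp_pos: [0.531, -0.0016, 0.1449]
ee_rot: [[0.951, 0.311, 0.001], [0.311, -0.951, -0.0], [0.001, 0.001, -1.0]]
wrist_force: [-3.4, 0.4, 7.5]
gripper_width: 0.57
gripper_force: 29.9
```

>>> drive_tool([
  {"delta_pos": [0,0,1],"turn": 0,"claw": 0.4},
  {"delta_pos": [0,0,1],"turn": 0,"claw": 0.4},
  {"delta_pos": [0,0,1],"turn": 0,"claw": 0.4},
  {"delta_pos": [0,0,0],"turn": 0,"claw": 0.4},
])

```text
time_s: 12.5
tcp_pos: [0.531, -0.0016, 0.1421]
ee_rot: [[0.951, 0.311, 0.001], [0.311, -0.951, -0.0], [0.001, 0.001, -1.0]]
wrist_force: [-5.3, 1.3, 7.0]
gripper_width: 0.572
gripper_force: 29.9
```

>>> drive_tool([
  {"delta_pos": [0,0,1],"turn": 0,"claw": 0.4},
  {"delta_pos": [0,0,1],"turn": 0,"claw": 0.4},
  {"delta_pos": [0,0,1],"turn": 0,"claw": 0.4},
  {"delta_pos": [0,0,0],"turn": 0,"claw": 0.4},
])

```text
time_s: 13.0
tcp_pos: [0.531, -0.0016, 0.1391]
ee_rot: [[0.951, 0.311, 0.001], [0.311, -0.951, -0.0], [0.001, 0.001, -1.0]]
wrist_force: [-3.8, 0.4, 8.0]
gripper_width: 0.573
gripper_force: 29.9
```

>>> drive_tool([
  {"delta_pos": [-0.4,0,1],"turn": 0,"claw": 0.4},
  {"delta_pos": [0,0,1],"turn": 0,"claw": 0.4},
  {"delta_pos": [0,0,0],"turn": 0,"claw": 0.4},
])

```text
time_s: 13.38
tcp_pos: [0.531, -0.0016, 0.1372]
ee_rot: [[0.95, 0.311, 0.002], [0.311, -0.95, -0.0], [0.002, 0.001, -1.0]]
wrist_force: [-3.5, 0.5, 7.6]
gripper_width: 0.57
gripper_force: 29.9
```

>>> drive_tool([
  {"delta_pos": [0,0,1],"turn": 0,"claw": 0.4},
  {"delta_pos": [0,0,1],"turn": 0,"claw": 0.4},
  {"delta_pos": [0,0,0],"turn": 0,"claw": 0.4},
])

```text
time_s: 13.75
tcp_pos: [0.531, -0.0016, 0.1352]
ee_rot: [[0.95, 0.311, 0.002], [0.311, -0.95, -0.0], [0.002, 0.001, -1.0]]
wrist_force: [-3.8, 1.2, 7.5]
gripper_width: 0.573
gripper_force: 29.9
```

>>> drive_tool([
  {"delta_pos": [0,0,0.5],"turn": 0,"claw": 0.4},
  {"delta_pos": [0,0,0.5],"turn": 0,"claw": 0.4},
  {"delta_pos": [0,0,0],"turn": 0,"claw": 0.4},
])

```text
time_s: 14.12
tcp_pos: [0.5311, -0.0016, 0.1342]
ee_rot: [[0.95, 0.311, 0.002], [0.311, -0.95, 0.0], [0.002, 0.001, -1.0]]
wrist_force: [-3.2, 0.5, 8.5]
gripper_width: 0.574
gripper_force: 29.9
```

>>> drive_tool([
  {"delta_pos": [0,0,0.5],"turn": 0,"claw": 0.4},
  {"delta_pos": [0,0,0],"turn": 0,"claw": 0.4},
])

```text
time_s: 14.38
tcp_pos: [0.531, -0.0016, 0.1337]
ee_rot: [[0.95, 0.311, 0.002], [0.311, -0.95, -0.0], [0.002, 0.001, -1.0]]
wrist_force: [-3.8, 0.1, 7.8]
gripper_width: 0.573
gripper_force: 29.9
```

>>> drive_tool([
  {"delta_pos": [0,0,0.5],"turn": 0,"claw": 0.4},
  {"delta_pos": [0,0,0],"turn": 0,"claw": 0.4},
])

```text
time_s: 14.62
tcp_pos: [0.531, -0.0016, 0.1332]
ee_rot: [[0.95, 0.311, 0.002], [0.311, -0.95, -0.0], [0.002, 0.001, -1.0]]
wrist_force: [-3.7, 1.4, 8.4]
gripper_width: 0.57
gripper_force: 29.9
```

>>> drive_tool([
  {"delta_pos": [0,0,0.5],"turn": 0,"claw": 0.4},
  {"delta_pos": [0,0,0],"turn": 0,"claw": 0.4},
])

```text
time_s: 14.88
tcp_pos: [0.531, -0.0016, 0.133]
ee_rot: [[0.95, 0.311, 0.002], [0.311, -0.95, -0.0], [0.002, 0.001, -1.0]]
wrist_force: [-3.3, -0.1, 10.3]
gripper_width: 0.577
gripper_force: 29.9
```

>>> drive_tool([
  {"delta_pos": [0,0,0.4],"turn": 0,"claw": 0.4},
  {"delta_pos": [0,0,0],"turn": 0,"claw": 0.4},
])

```text
time_s: 15.12
tcp_pos: [0.5311, -0.0016, 0.1329]
ee_rot: [[0.95, 0.311, 0.002], [0.311, -0.95, -0.0], [0.002, 0.001, -1.0]]
wrist_force: [-5.6, -0.0, 11.0]
gripper_width: 0.574
gripper_force: 29.9
```

>>> drive_tool([
  {"delta_pos": [0,0,0.4],"turn": 0,"claw": 0.4},
  {"delta_pos": [0,0,0],"turn": 0,"claw": 0.4},
])

```text
time_s: 15.38
tcp_pos: [0.5311, -0.0016, 0.1327]
ee_rot: [[0.95, 0.311, 0.003], [0.311, -0.95, -0.0], [0.002, 0.001, -1.0]]
wrist_force: [-5.7, 0.6, 12.5]
gripper_width: 0.58
gripper_force: 29.9
```

```bash
python3 near.py n3.png; python3 -c "
from h import *
c=cap('wrist');P=world(c);C=c['color'].astype(int)
red=(C[...,0]>80)&(C[...,1]<60)&(C[...,2]<60)&(P[...,2]>.12)&(P[...,2]<.19)&(abs(P[...,0]-.56)<.03)&(abs(P[...,1]-.007)<.03)
print('red',red.sum())
s=[monitor.sense()['wrist_force'][2] for _ in range(2)];print(s)"
```

```text
[ 0.5310751  -0.00162413  0.13270671] [0.9503765  0.31109298 0.00238048] [-5.66555345  1.78983258 12.20312335]
sleeve 1008 -33.60751 ((26.92136001586914, -0.2566652297973633), (18.023706436157227, 20.866634368896484), 89.02745819091797) [[17.04898563 -8.84006098]
 [37.08568443  8.60685648]]
prong 0.17 174 [ 26.20794071  -3.99647505 -43.17584559] [ 32.49106229   4.27115793 -37.22038307] [ 30.41186635   0.14801331 -39.63019274]
prong 0.176 112 [ 25.91633983  -2.49098931 -47.28512931] [ 31.04688964   2.77547858 -43.23023174] [ 28.7443426    0.14602649 -45.37328316]
44 306 0.1788353567469998 0.13055948664002323
52 288 0.16177941952487762 0.20482693723187292
60 301 0.1602069225106404 0.13900910792439375
68 317 0.15747035886574778 0.16040081825125363
76 338 -0.11285896605453338 -0.06124713403003718
84 511 0.1288528627517973 0.0648497648041859
red 26
[np.float64(12.575634247364068), np.float64(12.575634247364068)]
```

>>> drive_tool([
  {"delta_pos": [0,0,0.4],"turn": 0,"claw": 0.4},
  {"delta_pos": [0,0,0.4],"turn": 0,"claw": 0.4},
  {"delta_pos": [0,0,0],"turn": 0,"claw": 0.4},
])

```text
time_s: 15.95
tcp_pos: [0.5311, -0.0016, 0.1324]
ee_rot: [[0.95, 0.311, 0.003], [0.311, -0.95, -0.0], [0.003, 0.001, -1.0]]
wrist_force: [-6.7, 1.2, 14.6]
gripper_width: 0.576
gripper_force: 29.9
```

View pics/n3.png

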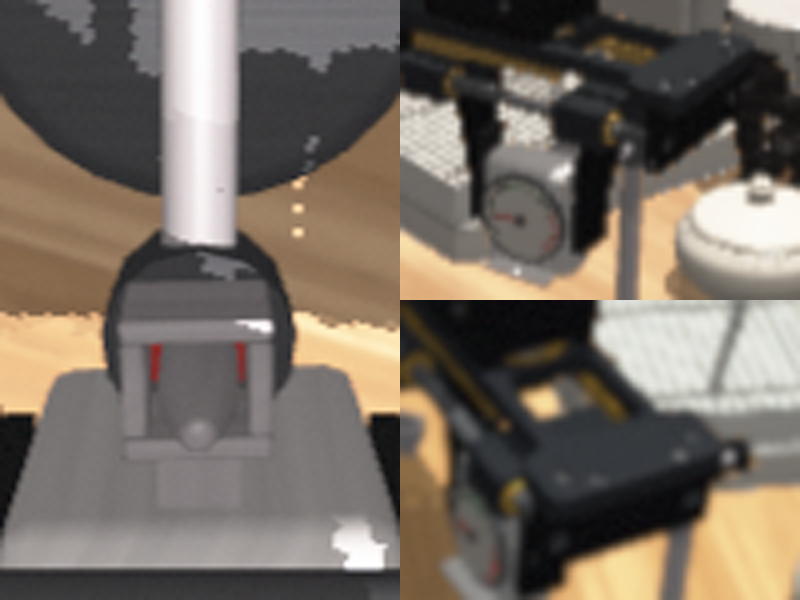

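The only red left is the collar's top seen through the sleeve's hole. The sleeve bottom sits on the cup and the force climbs at the arm's flex rate (about 16 N net), so the collar is flush. I'll relieve the load, then release.

>>> drive_tool([
  {"delta_pos": [0,0,-0.8],"turn": 0,"claw": 0.4},
  {"delta_pos": [0,0,-0.8],"turn": 0,"claw": 0.4},
  {"delta_pos": [0,0,0],"turn": 0,"claw": 0.4},
  {"delta_pos": [0,0,0],"turn": 0,"claw": 0.4},
])

```text
time_s: 16.45
tcp_pos: [0.5311, -0.0016, 0.133]
ee_rot: [[0.95, 0.311, 0.002], [0.311, -0.95, -0.0], [0.002, 0.001, -1.0]]
wrist_force: [-4.6, 0.7, 9.3]
gripper_width: 0.576
gripper_force: 29.9
```

>>> drive_tool([
  {"delta_pos": [-0.4,0,-0.7],"turn": 0,"claw": 0.4},
  {"delta_pos": [-0.3,0,-0.7],"turn": 0,"claw": 0.4},
  {"delta_pos": [0,0,0],"turn": 0,"claw": 0.4},
])

```text
time_s: 16.82
tcp_pos: [0.5309, -0.0016, 0.1333]
ee_rot: [[0.951, 0.311, 0.003], [0.311, -0.951, 0.001], [0.003, 0.0, -1.0]]
wrist_force: [0.2, 1.4, 6.5]
gripper_width: 0.576
gripper_force: 29.9
```

>>> drive_tool([
  {"delta_pos": [0,0,-0.6],"turn": 0,"claw": 0.4},
  {"delta_pos": [0,0,-0.5],"turn": 0,"claw": 0.4},
  {"delta_pos": [0,0,0],"turn": 0,"claw": 0.4},
])

```text
time_s: 17.2
tcp_pos: [0.5304, -0.0018, 0.1336]
ee_rot: [[0.951, 0.31, 0.001], [0.31, -0.951, 0.0], [0.001, 0.0, -1.0]]
wrist_force: [0.8, 0.9, 2.7]
gripper_width: 0.573
gripper_force: 29.9
```

>>> drive_tool([
  {"delta_pos": [0,0,0],"turn": 0,"claw": 0.6},
  {"delta_pos": [0,0,0],"turn": 0,"claw": 0.65},
  {"delta_pos": [0,0,0],"turn": 0,"claw": 0.75},
  {"delta_pos": [0,0,0],"turn": 0,"claw": 0.85},
  {"delta_pos": [0,0,0],"turn": 0,"claw": 0.85},
  {"delta_pos": [0,0,-5],"turn": 0,"claw": 0.85},
  {"delta_pos": [0,0,-15],"turn": 0,"claw": 0.85},
  {"delta_pos": [0,0,-25],"turn": 0,"claw": 0.85},
  {"delta_pos": [0,0,-30],"turn": 0,"claw": 0.85},
  {"delta_pos": [0,0,-30],"turn": 0,"claw": 0.85},
  {"delta_pos": [0,0,-15],"turn": 0,"claw": 0.85},
  {"delta_pos": [0,0,0],"turn": 0,"claw": 0.85},
])

```text
time_s: 18.7
tcp_pos: [0.5302, -0.0017, 0.2548]
ee_rot: [[0.951, 0.31, 0.003], [0.31, -0.951, 0.001], [0.003, -0.0, -1.0]]
wrist_force: [-1.2, -0.9, -1.5]
gripper_width: 0.851
gripper_force: 0.0
```

```bash
python3 near.py n4.png; python3 - <<'E'
from h import *
c=cap('wrist');P=world(c);p=np.array([.5571,.0063]);x=np.array([.951,.31]);y=np.array([-.31,.951])
r=P[...,:2]-p
for n,m in (('sleeve',(abs(r@x)<11)&(abs(r@y)<12)&(P[...,2]>.16)&(P[...,2]<.172)),('case',(abs(r@x+27.5e-3)<.018)&(abs(r@y)<.035)&(P[...,2]>.16)&(P[...,2]<.19))):
    print(n,m.sum(),np.median(P[m],0),cv2.minAreaRect((P[m][:,:2]*1000).astype(np.float32)))
save(c,'w4.png')
E
```

```text
[ 0.52899263 -0.00197534  0.25222187] [ 0.95079281  0.30981625 -0.00262986] [ 0.29129855 -0.67011995 -0.31681106]
sleeve 1913 [0.53666644 0.00207786 0.16974648] ((570.4608154296875, 9.844982147216797), (113.03617858886719, 49.400638580322266), 16.60758399963379)
case 1641 [ 0.53329873 -0.00104153  0.17040068] ((532.173095703125, -1.4053688049316406), (33.00326156616211, 49.46942901611328), 17.741558074951172)
  return _methods._mean(a, axis=axis, dtype=dtype,
  ret = ret.dtype.type(ret / rcount)
Traceback (most recent call last):
  File "near.py", line 7, in <module>
    q=Q[sl].astype(np.float32);print('sleeve',sl.sum(),np.median(q[:,2]),cv2.minAreaRect(q[:,:2].copy()),np.percentile(q[:,:2],[2,98],axis=0))
                                                                                                         ~~~~~~~~~~~~~^^^^^^^^^^^^^^^^^^^^^^^
IndexError: index -1 is out of bounds for axis 0 with size 0
```

```bash
python3 - <<'E'
from h import *
c=cap('wrist');b=cap('side');a=cap('scene');s=monitor.sense();print(s['time_s'],s['tcp_pos'],s['wrist_force'])
k=lambda c,x,y,w,h,W,H:cv2.resize(c['color'][y:y+h,x:x+w,::-1],(W,H),interpolation=cv2.INTER_CUBIC)
cv2.imwrite('pics/n5.png',np.hstack([k(c,245,130,140,210,400,600),np.vstack([k(a,345,150,80,60,400,300),k(b,315,165,80,60,400,300)])]))
P=world(c);x=np.array([.951,.31]);y=np.array([-.31,.951]);r=P[...,:2]-[.5571,.0063]
for lo in range(-46,12,3):
    m=(abs(r@x*1000-lo)<1.5)&(abs(r@y)<.008)&(P[...,2]>.1)
    if m.any(): print(lo,np.percentile(P[m][:,2],[10,50,90]).round(4))
E
```

```text
19.05 [ 0.52945084 -0.00194835  0.25262847] [ 0.61677886  0.5914714  -0.15517535]
-43 [0.1632 0.1643 0.1652]
-40 [0.1638 0.1651 0.1685]
-37 [0.1688 0.1692 0.1703]
-34 [0.1696 0.1703 0.1711]
-31 [0.1701 0.1707 0.1715]
-28 [0.1704 0.171  0.1719]
-25 [0.1704 0.1713 0.1721]
-22 [0.1711 0.1718 0.1726]
-19 [0.1699 0.1711 0.1721]
-16 [0.1601 0.1669 0.1698]
-13 [0.1513 0.1655 0.1666]
-10 [0.1658 0.1664 0.1673]
-7 [0.1626 0.1677 0.349 ]
-4 [0.3494 0.3598 0.3674]
-1 [0.3388 0.3653 0.3695]
2 [0.1794 0.3387 0.3396]
5 [0.1755 0.3362 0.3381]
8 [0.1634 0.1684 0.17  ]
11 [0.1458 0.1523 0.1593]
```

View pics/n5.png

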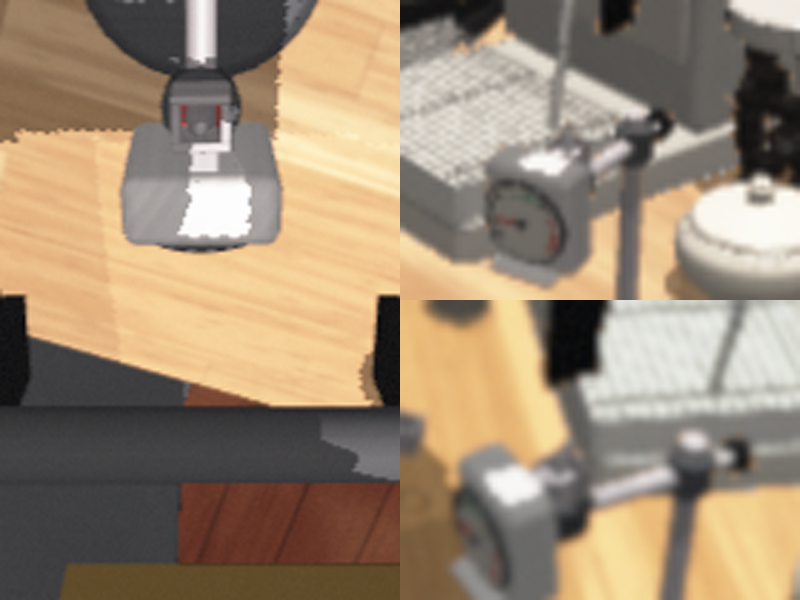

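The thermometer hangs on the prong with its dial outward and the gripper clear. The only tilt is the slight sag from the sleeve's play. I'll hand it in.

```bash
python3 -c "
from station import ticket; print(ticket.finish_job())"
```

```text
the job is handed in; nothing more can be done
None
```

The thermometer hangs on the prong, dial outward with a slight sag of about 5–7° from the sleeve's play; the collar reads as flush from the force climb (about 17 N peak at the wrist), the gripper is clear, and the job was handed in at about 19 s with no verdict returned.

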